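# Shut the damp bay, unlatch the drying gate and hold it wide

## Task

First push the plywood door of the damp bay shut until it snaps home over its detent. Then squeeze the safety catch on the roof beside the gate to draw its bolt, after that squeeze the two tabs on top of the wire gate of the drying bay, and swing the gate past its detent to 70 degrees or more so that the potter can load it. The gate pulls itself back, so finish still holding it wide open (do not let go), with the door still shut and none of the pots, jar, pail or brush displaced.

Things in the scene. Friction and masses are not known exactly. Their poses are not given: they have to be found in the camera images.
- cage: Two-bay wooden ware cabinet, fixed: 560 mm wide (y), 240 deep, roof top at 150. Origin: middle of its front edge at table height; x points into it, y to its left bay, z up. Left: damp bay, plywood door and roof. Right: drying bay, wire gate and roof. Striker plates 12 mm high, each with a sprung ball, reach 85 mm out before the gate (cabinet y -210 to -164 mm), 34 mm before the door.
- door (a joint): Angle of the plywood damp-bay door, rad: 0 shut, grows as it swings towards the robot (counterclockwise from above). Stands ajar at the start, stays where it is left. A sprung ball resists from about 0.09 rad (some 4 N at 200 mm from the hinge), then pulls it home to 0.
- door_edge (a point): Point on the outer (robot-side) face of the plywood door, 200 mm from its hinge axis, 100 mm above the table: a good place to push. The door is 260 mm wide, 30 to 145 mm above the table, 16 mm thick, with no handle. Axes turn with the door: x from the outer face inwards (closing direction), y from hinge to free edge, z up.
- door_hinge (a point): Point on the vertical hinge axis of the plywood door, 100 mm above the table: near the middle of the cabinet front. The door swings out about it; its free edge is the left one when shut.
- safety (a joint): Travel of the bolt-side tab of the safety catch, m: 0 bolted, 0.009 fully squeezed. The bolt is clear of the gate above 0.006. Friction held (about 5 N squeeze): stays where it is left.
- safety_tabs (a point): Middle between the two upright steel tabs of the safety catch on the roof's front edge, 180 mm above the table. Tabs 10 mm thick along cabinet y, 24 mm wide along x, 152 to 200 mm above the table. Outer faces 58 mm apart along cabinet y; pinch them along y to 40 mm: both move 9 mm to the middle, geared alike. A bolt runs from the right-hand tab to the gate.
- catch (a joint): Travel of the bolt-side tab of the gate's own catch, m: 0 bolted, 0.009 fully squeezed; clear above 0.006. Springs back when let go (some 8 to 15 N squeeze), though it matters only while the gate is shut. To be squeezed only after the safety catch is drawn.
- gate_handle (a point): Middle between the two upright steel tabs on top of the gate, 180 mm above the table, 165 mm from its hinge axis; turns with the gate. Tabs 10 mm thick, 24 mm wide, 152 to 200 mm above the table; outer faces 58 mm apart along the gate's width, pinched that way to 40 mm (9 mm each, geared). The pinch also serves as handle. Axes: y along the gate from hinge to free edge, z up.
- gate (a joint): Angle of the wire drying-bay gate, rad: 0 shut, grows as it swings towards the robot (counterclockwise from above), stop at 1.45. A closing spring (0.1 N m shut, 0.7 N m wide open) pulls it shut, and a sprung ball under it resists between about 0.50 and 0.70 rad (some 4 N more at 100 mm from the hinge); let go, it swings all the way shut.
- gate_hinge (a point): Point on the vertical hinge axis of the wire gate, 180 mm above the table: at the right-hand end of the cabinet front. The gate is 250 mm wide, from 28 to 150 mm above the table, some 16 mm thick, with the tabs above.
- cup: Small clay cup standing in the drying bay, 72 mm across, 75 mm high, origin under its centre. Leave alone.
- dish: Small clay bowl standing in the drying bay, 90 mm across, 50 mm high, origin under its centre. Leave alone.
- damp_bowl: Unfired clay bowl inside the damp bay, 100 mm across, 60 mm high, origin under its centre. Leave alone.
- jar: White lidded jar on the plywood roof, 60 mm across, 70 mm high, origin under its centre. Leave alone.
- pail: Open blue plastic paint pot on the table to the left, 120 mm across, 100 mm high, origin under its centre. Leave alone.
- bowl: Large clay bowl on the table to the right, 150 mm across, 75 mm high, origin under its centre. Leave alone.
- brush: Paint brush lying on the table to the right, nearer the robot than the big bowl, about 200 mm long. Leave alone.

How it is judged:
On the way, in this order (a step that is already met when the one before it is completed fails the run):
1. the plywood door is shut and seated on its detent (value of joint door below 0.025 rad), for 0.2 s.
2. the safety catch is squeezed and its bolt drawn (value of joint safety above 0.0065 m), for 0.1 s.
3. the gate's own catch is squeezed (value of joint catch above 0.0065 m), for 0.1 s.
4. the gate is swung past its detent (value of joint gate above 0.8 rad), for 0.1 s.
At the end, for the whole second after the job is handed in: The robot's fingers hold the gate (more than 1 N on it) still at more than 1.1 rad (63 degrees) open, and the plywood door is shut (under 0.025 rad) (value of joint gate above 1.1 rad and velocity of joint gate between -0.1 and 0.1 rad/s and contact force between the fingers and gate above 1 N and value of joint door below 0.025 rad); the arm keeps its last pose, push and grip.
It fails at once if the gate's catch is squeezed while the safety catch is still bolted (value of joint catch above 0.006 m and value of joint safety below 0.004 m).
It fails at once if a pot, the jar, the pail or the brush is displaced by more than 25 mm (distance of any of cup, dish, damp_bowl, jar, pail, bowl, brush from where it was at the start of the episode above 0.025 m).
It also fails if it takes over 67 s, if anything falls off the work surface, if the arm or the gripper's body presses on something with over 40 N, if the wrist force passes 120 N, or if a joint passes its speed limit or range.

## Robot

A 6-joint arm with a two-finger parallel gripper is mounted at the origin on the work surface. World frame = base frame: x ahead of the robot, y to its left, z up, the work surface at z = 0. Lengths are in m, angles in rad, forces in N, time in s.
With the tool pointing down it reaches from about 0.35 to 0.775 m from the base axis. Payload 7.3 kg.
Tool frame: the origin (TCP) lies midway between the tips of the shut fingers; the grasp point (between the pads) lies 19 mm behind it; z points along the fingers, y is the line along which they close (so a half turn about z gives the same grasp; the last joint's range is limited). The gripper opens to 92 mm and grips with 3 to 60 N. Pads are 19 mm wide; open, the fingers measure 130 mm over their backs; the gripper's body (75 mm by 190 mm) begins 47 mm behind the grasp point.
Start: joints at [1.066, 0.342, 1.524, -0, 1.275, -0.146], TCP at [0.184, 0.492, 0.227] pointing down, gripper open.
Joint ranges: [-2.53, 2.53], [-0.77, 2.02], [0.04, 2.7], [-1, 4.14], [0.28, 2.66], [-3.11, 3.11]. Speed limits (rad/s): [2.57, 2.57, 3.14, 3.14, 3.14, 3.14].

## Interface

Orientations are given as [roll, pitch, yaw] about the fixed x, y, z axes, in that order (R = Rz(yaw) Ry(pitch) Rx(roll)).
In Python, from cell import monitor, vision, workorder gives the robot as it stands.
- The arm moves only by the tool move_arm, never from a script. Its argument "rows" is a list of rows, each a list of 5 numbers: the shift along the world's x, y, z in mm, then the turn about the world's z in rad, then the closure, from -1 (fully open) to 1 (shut). A call has 1 to 12 rows; each row shifts and turns the commanded pose from where the row before left it; what a row does not reach is not made up. A row lasts 1/10 s, in which the tool goes at most 50 mm and 8.59 degrees, less where a joint would pass 70% of its speed; a pose out of reach is approached as far as the arm can. A call is refused whole if a number of a shift passes 50 or a number of a turn 0.15, either way. A call with a gripper value outside its range is refused whole. The fingers move at their own pace and stop on an object; "newtons" is the grip in N (left out, the last holds). Time passes only in rows, so rows that do not move let the fingers close. It gives the time, the measured TCP pose, the force, the opening and the grip force at its end, in the units of the state.
- monitor.observe(): the state, without advancing time (a new reading comes with each control period).
- vision.read_camera(name): name is "side" or "top"; returns the picture (420x560x3 uint8, red, green, blue); there is no depth.
- vision.get_calibration(name): a dict with "K" (3x3 intrinsics, pixels), "k1" (the pictures are not rectified: a ray, as slopes to the right and down, at radius r is drawn at 1 + k1 r^2 times it, then the intrinsics apply), "T" (4x4, takes a point from camera to world coordinates). Camera axes: x right, y up, looking along -z (the intrinsics and any distortion apply to the point x, -y, -z); pixel columns grow to the right and rows downward; lengths in m; the calibration is good to about 2 mm. A picture is of the moment at which its call begins. get_calibration takes no time and is no camera call.
- workorder.hand_in(): hands the job in; it is judged then, once.
The state is a dict: "time": time; "qpos": joint angles; "qvel": joint speeds; "joint_efforts": joint torques, N m; "tool_pos": TCP position; "tool_rot": TCP orientation; "contact_force": force on the tool from outside, world axes, zero at the start; "torque": the same for the moment, N m; "opening": finger opening in m; "grip_force": force on a finger pad.
Only numpy, scipy, OpenCV 4.12 (cv2) and the standard library are available. Lean on these libraries where they do the work, as an engineer would, in place of code of your own. Each camera call takes 0.05 s, during which the arm holds its last target. There are 200 camera calls.

## Working session

There is one attempt and no reset: what is moved stays moved. The work goes in short steps, Python scripts to look and compute and a tool call to move; the robot and the scene stay as the last step left them, time stands still between calls to the robot, and variables do not carry over. Pictures are saved under pics/ and viewed, at most 10 in all, crops included, and the job is handed in when it is done.

Besides the shell and the picture viewer there is one more tool, called after ">>>" as name(argument=value, ...) on one line, values as JSON. move_arm: Moves the arm, as the interface text tells. Its arguments: {"type":"object","properties":{"rows":{"type":"array","items":{"type":"array","items":{"type":"number"}}},"newtons":{"type":"number"}},"required":["rows"]}

```bash
mkdir -p pics
cat > h.py <<'E'
import numpy as np, cv2
from cell import monitor, vision, workorder
def cal(n):
    c=vision.get_calibration(n); return np.array(c["K"]),c["k1"],np.array(c["T"])
def ray(n,u,v):
    K,k1,T=cal(n)
    p=np.array([(u-K[0,2])/K[0,0],(v-K[1,2])/K[1,1]]); s=p.copy()
    for _ in range(20): s=p/(1+k1*(s@s))
    d=T[:3,:3]@np.array([s[0],-s[1],-1]); return T[:3,3],d
def onz(n,u,v,z):
    o,d=ray(n,u,v); return o+d*(z-o[2])/d[2]
def proj(n,P):
    K,k1,T=cal(n); q=T[:3,:3].T@(np.array(P)-T[:3,3]); s=np.array([q[0],-q[1]])/-q[2]
    s=s*(1+k1*(s@s)); return K[0,0]*s[0]+K[0,2],K[1,1]*s[1]+K[1,2]
def snap(n,f):
    im=vision.read_camera(n); cv2.imwrite(f,im[:,:,::-1]); return im
E
python3 - <<'E'
from h import *
for n in("top","side"):
    snap(n,f"pics/{n}0.png"); K,k,T=cal(n); print(n,K.round(1).tolist(),k,T.round(3).tolist())
s=monitor.observe(); print(s)
E
```

```text
top [[442.8, 0.0, 280.4], [0.0, 442.8, 212.4], [0.0, 0.0, 1.0]] -0.045740057539072405 [[-0.102, 0.974, -0.2, 0.28], [-0.995, -0.101, 0.016, 0.013], [-0.005, 0.201, 0.98, 1.432], [0.0, 0.0, 0.0, 1.0]]
side [[517.4, 0.0, 278.6], [0.0, 517.4, 209.0], [0.0, 0.0, 1.0]] -0.0032656404059810333 [[0.383, 0.811, -0.442, -0.208], [-0.924, 0.336, -0.185, -0.326], [-0.002, 0.479, 0.878, 1.613], [0.0, 0.0, 0.0, 1.0]]
{'time': 0.1, 'qpos': array([ 1.06599650e+00,  3.42674211e-01,  1.52490255e+00,  4.39182641e-05,
        1.27541033e+00, -1.45961282e-01]), 'qvel': array([-2.12806120e-03, -1.58684541e-03, -2.61304660e-03, -7.69899897e-05,
       -1.53407281e-03, -1.65222106e-03]), 'joint_efforts': array([ 1.52243825e-03, -4.32003629e+01, -2.44693726e+01,  7.17912172e-02,
        5.24656812e-02, -7.76056390e-05]), 'tool_pos': array([0.18414672, 0.49126522, 0.22611009]), 'tool_rot': array([-3.14021915e+00, -2.44364253e-04,  2.78274112e+00]), 'contact_force': array([ 0.10138977, -0.21048571,  0.09150865]), 'torque': array([ 0.02887785, -0.01651809,  0.01819398]), 'grip_force': 0.0, 'opening': 0.09183337828680908}
```

View pics/top0.png

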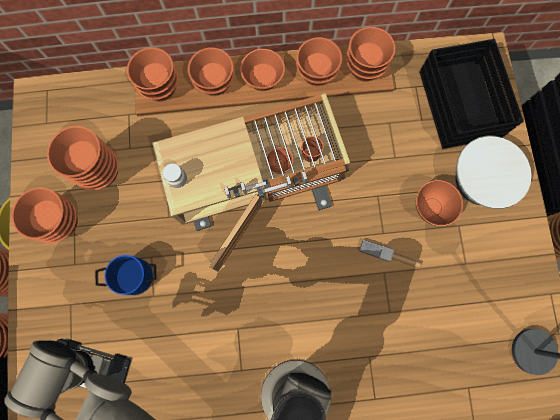

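View pics/side0.png

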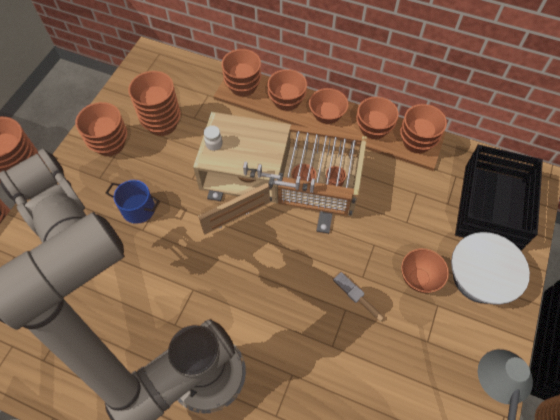

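The top view shows the cabinet at px (155–350, 95–215), with the door ajar from about (262,193) to (215,268), the jar at (173,175) and the pail at (128,275). The brush is at (385,252) and the big bowl at (438,203). I'll enlarge both views around the tabs.

Run:
```python
import cv2
a=cv2.imread('pics/top0.png')[85:285,145:355]; b=cv2.imread('pics/side0.png')[105:245,185:375]
cv2.imwrite('pics/c1.png',cv2.resize(a[:140],None,fx=3.8,fy=3.8,interpolation=cv2.INTER_CUBIC))
cv2.imwrite('pics/c2.png',cv2.resize(b,None,fx=4,fy=4,interpolation=cv2.INTER_CUBIC))
```

```text
(no output)
```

View pics/c1.png

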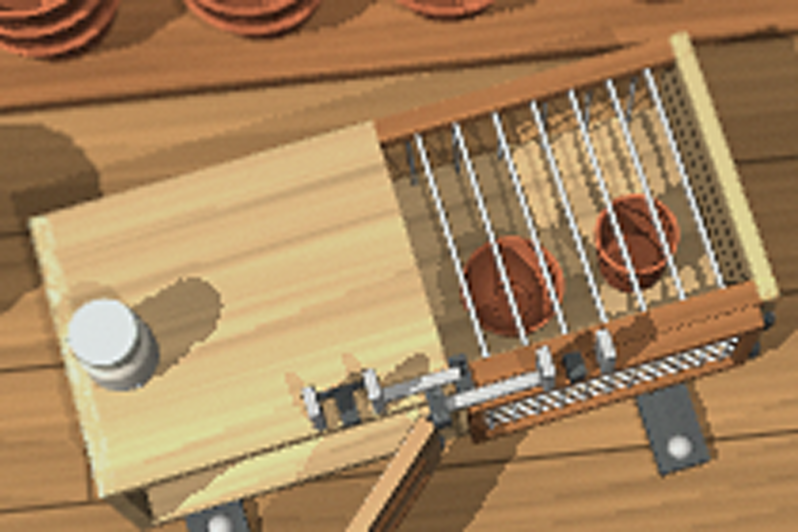

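View pics/c2.png

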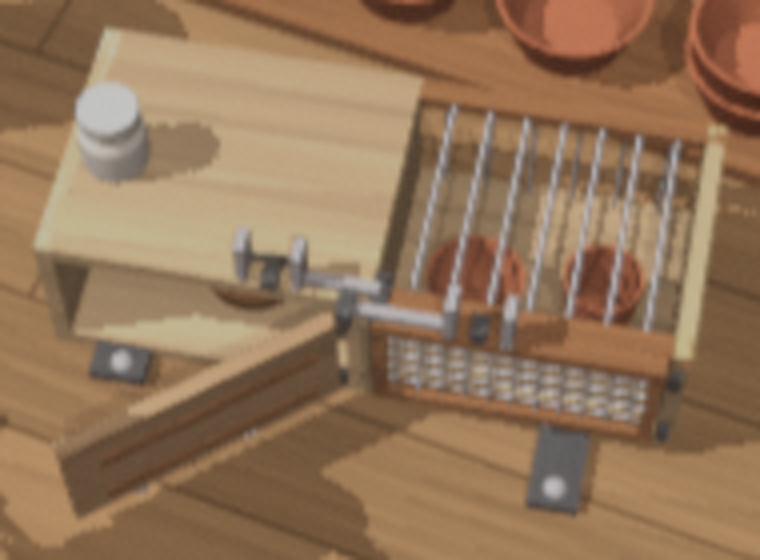

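The crops show the safety tab tops at c1 (311,392) and (371,376), and the gate tab tops at c1 (545,355) and (604,337). In c2 they are at (243,238), (300,246) and (453,296), (512,304). Next I'll cast rays onto z=0.2, triangulate and check the sizes.

```bash
cat >> h.py <<'E'
def tri(pt,ps):
    o1,d1=ray("top",*pt); o2,d2=ray("side",*ps)
    A=np.array([d1,-d2]).T; t=np.linalg.lstsq(A,o2-o1,rcond=None)[0]
    a=o1+t[0]*d1;b=o2+t[1]*d2; return (a+b)/2, np.linalg.norm(a-b)
c1=lambda x,y:(145+x/3.8,85+y/3.8)
c2=lambda x,y:(185+x/4,105+y/4)
E
python3 - <<'E'
from h import *
np.set_printoptions(precision=4,suppress=True)
pts={'sL':((311,392),(243,238)),'sR':((371,376),(300,246)),'gL':((545,355),(453,296)),'gR':((604,337),(512,304)),'ballR':((679,447),(554,487)),'ballL':((219,523),(122,360)),
'roofFL':((100,497),(40,248)),'roofBL':((32,220),(108,32)),'roofBM':((376,123),(423,80)),'panBR':((680,38),(716,130)),'panFR':((770,298),(686,357))}
for k,(a,b) in pts.items():
    z=.2 if k[0] in'sg' else .012+.004 if k[0]=='b' else .15
    P,e=tri(c1(*a),c2(*b)); print(k,P,round(e,4),'top@z',onz('top',*c1(*a),z)[:2],'side@z',onz('side',*c2(*b),z)[:2])
# door top free end
for u,v in((262,193),(215,268),(211,266),(217,269)): print(onz('top',u,v,.145))
for n,u,v in(('side',185+60/4,105+460/4),('side',185+335/4,105+318/4)):print(n,onz(n,u,v,.145))
E
```

```text
sL [0.6228 0.1396 0.1868] 0.0009 top@z [0.6189 0.1386] side@z [0.6154 0.1349]
sR [0.6294 0.0918 0.193 ] 0.0024 top@z [0.6266 0.0923] side@z [0.626  0.0888]
gL [ 0.632  -0.0419  0.1937] 0.0023 top@z [ 0.6294 -0.0407] side@z [ 0.6291 -0.0439]
gR [ 0.6412 -0.0885  0.196 ] 0.0034 top@z [ 0.6389 -0.0869] side@z [ 0.6401 -0.0904]
ballR [ 0.5894 -0.157   0.0155] 0.0048 top@z [ 0.5878 -0.155 ] side@z [ 0.5909 -0.1588]
ballL [0.564  0.2444 0.0111] 0.0035 top@z [0.562 0.245] side@z [0.5626 0.2412]
roofFL [0.5685 0.3105 0.148 ] 0.01 top@z [0.5654 0.3143] side@z [0.5699 0.3053]
roofBL [0.8031 0.3583 0.1435] 0.0032 top@z [0.7996 0.3579] side@z [0.7996 0.354 ]
roofBM [0.8514 0.0721 0.1568] 0.003 top@z [0.8534 0.0736] side@z [0.8575 0.0729]
panBR [ 0.9021 -0.1828  0.152 ] 0.0018 top@z [ 0.9024 -0.1824] side@z [ 0.9045 -0.1832]
panFR [ 0.6748 -0.2291  0.1489] 0.0068 top@z [ 0.6721 -0.2262] side@z [ 0.6769 -0.2315]
[0.6081 0.0404 0.145 ]
[0.3992 0.1971 0.145 ]
[0.4061 0.2083 0.145 ]
[0.3957 0.1915 0.145 ]
side [0.3981 0.2007 0.145 ]
side [0.6042 0.0496 0.145 ]
```

Measured: cabinet yaw is about 0.196 and its origin about (0.619, 0.041). The safety tabs' middle is about (0.622, 0.114) and the gate handle about (0.634, -0.064). The tab spacing and roof size agree with the given sizes. The door is at about 0.74 rad with its hinge near (0.606, 0.044). I'll move to in front of the door.

>>> move_arm(rows=[[18,-29,0,-0.15,1],[18,-29,0,-0.15,1],[18,-30,0,-0.15,1],[18,-30,0,-0.15,1],[18,-30,0,-0.15,1],[18,-30,0,-0.15,1],[18,-30,0,-0.15,1],[19,-30,0,-0.15,1],[19,-30,0,-0.15,1],[19,-29,0,-0.15,1],[19,-29,0,-0.15,1],[20,-29,0,-0.15,1]], newtons=20)

```text
time: 1.3
tool_pos: [0.4066, 0.1352, 0.2266]
tool_rot: [-3.141, 0.0, 0.977]
contact_force: [0.4, 0.3, 0.2]
opening: 0.002
grip_force: 0.0
```

>>> move_arm(rows=[[0,0,-36,0,1],[0,0,-36,0,1],[0,0,-36,0,1],[8,12,0,-0.05,1],[8,12,0,-0.05,1],[8,11,0,-0.04,1],[9,11,0,-0.04,1],[10,10,0,-0.07,1],[10,10,0,-0.07,1],[11,10,0,-0.06,1],[12,8,0,-0.07,1],[12,8,0,-0.07,1]])

```text
time: 2.5
tool_pos: [0.4943, 0.2289, 0.1183]
tool_rot: [-3.141, 0.001, 0.46]
contact_force: [-0.7, 0.1, -1.0]
opening: 0.0008
grip_force: 0.3
```

>>> move_arm(rows=[[12,8,0,-0.06,1],[10,5,0,-0.05,1],[10,4,0,-0.05,1]])

```text
time: 2.8
tool_pos: [0.5263, 0.2459, 0.1182]
tool_rot: [-3.142, 0.001, 0.301]
contact_force: [-0.7, 0.0, -0.5]
opening: 0.0005
grip_force: 0.2
```

Run:
```python
from h import *
im=snap('top','pics/t1.png'); b=snap('side','pics/s1.png')
a=cv2.resize(im[150:290,140:340],None,fx=2.8,fy=2.8,interpolation=cv2.INTER_CUBIC)
b=cv2.resize(b[105:245,165:365],None,fx=2.8,fy=2.8,interpolation=cv2.INTER_CUBIC)
cv2.imwrite('pics/c3.png',cv2.resize(np.vstack([a,b]),(430,602))[:600,:,::-1])
s=monitor.observe();print(s['contact_force'],s['time'])
```

```text
[-0.03578139  0.31052406  0.13378828] 2.9
```

View pics/c3.png

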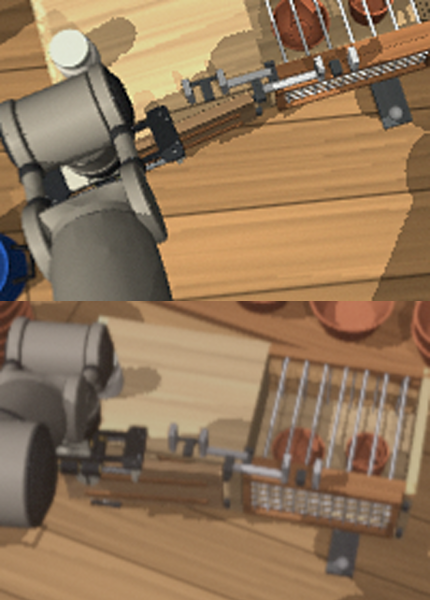

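The door has swung most of the way: its edge lies nearly along the cabinet front, and the jar hasn't moved. I'll push on gently and watch for the force rise at the detent and the stop.

>>> move_arm(rows=[[5,2,0,-0.03,1],[5,2,0,-0.03,1],[5,1,0,-0.03,1]])

```text
time: 3.2
tool_pos: [0.5387, 0.2505, 0.1182]
tool_rot: [-3.141, 0.006, 0.213]
contact_force: [-6.4, 2.3, 2.1]
opening: 0.0005
grip_force: 3.0
```

>>> move_arm(rows=[[5,1,0,-0.01,1],[4,1,0,0,1],[0,0,0,0,1]])

```text
time: 3.5
tool_pos: [0.5504, 0.2525, 0.1185]
tool_rot: [3.141, -0.0, 0.204]
contact_force: [1.1, -0.3, -0.3]
opening: 0.0006
grip_force: 0.0
```

>>> move_arm(rows=[[4,1,0,0,1],[4,1,0,0,1],[0,0,0,0,1]])

```text
time: 3.8
tool_pos: [0.5521, 0.2529, 0.1185]
tool_rot: [3.14, 0.015, 0.203]
contact_force: [-23.9, -6.9, 15.1]
opening: 0.0005
grip_force: 12.5
```

The force peaked and then dropped to zero, and there is now a firm stop: the door is seated. I'll retreat, rise, open the gripper and go over the safety catch.

>>> move_arm(rows=[[-20,-4,0,0,1],[-20,-4,0,0,0],[0,0,50,0,-1],[0,0,50,0,-1],[0,0,45,-0.01,-1],[25,-30,0,0,-1],[25,-34,0,0,-1],[25,-34,0,0,-1],[26,-33,0,0,-1],[0,0,0,0,-1]])

```text
time: 4.8
tool_pos: [0.6219, 0.1106, 0.263]
tool_rot: [3.139, -0.001, 0.188]
contact_force: [-0.5, 0.3, -0.8]
opening: 0.0678
grip_force: 0.0
```

Run:
```python
from h import *
im=snap('top','pics/t2.png'); b=snap('side','pics/s2.png')
a=cv2.resize(im[130:270,150:350],None,fx=2.8,fy=2.8,interpolation=cv2.INTER_CUBIC)
b=cv2.resize(b[115:215,205:345],None,fx=4,fy=4,interpolation=cv2.INTER_CUBIC)
c=np.zeros((400,560,3),np.uint8);c[:392]=a[:392]
cv2.imwrite('pics/c4.png',cv2.resize(np.vstack([c,b]),(560,600))[:600,:,::-1] if 0 else cv2.resize(np.vstack([c,b]),(420,600))[:,:,::-1])
s=monitor.observe();print(s['tool_pos'],s['contact_force'],s['tool_rot'])
```

```text
[0.61962238 0.11461392 0.26331586] [-1.29989133  0.16766807  0.77107724] [-3.14146919e+00  4.62568497e-04  1.91029497e-01]
```

View pics/c4.png

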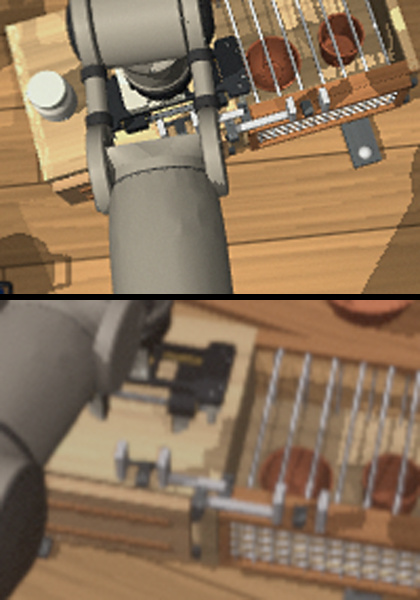

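The side view shows the door shut flush and both safety tabs clear at crop (122,450) and (163,457), matching the earlier fix. The open fingers are above them. I'll descend, keeping the tips above the bolt, and check for contact.

>>> move_arm(rows=[[0,0,-40,0,-1],[0,0,-25,0,-1],[0,0,-10,0,-1],[0,0,-10,0,-1],[0,0,0,0,-1]], newtons=30)

```text
time: 5.4
tool_pos: [0.619, 0.1162, 0.1785]
tool_rot: [-3.142, 0.001, 0.194]
contact_force: [0.4, 0.7, 0.6]
opening: 0.0918
grip_force: 0.0
```

>>> move_arm(rows=[[0,0,0,0,1],[0,0,0,0,1],[0,0,0,0,1],[0,0,0,0,1],[0,0,0,0,1],[0,0,0,0,1]])

```text
time: 6.0
tool_pos: [0.6195, 0.1155, 0.1791]
tool_rot: [3.141, -0.0, 0.193]
contact_force: [-0.6, -0.1, 1.8]
opening: 0.0484
grip_force: 2.6
```

>>> move_arm(rows=[[0,0,0,0,1],[0,0,0,0,1],[0,0,0,0,1],[0,0,0,0,1],[0,0,0,0,1],[0,0,0,0,1]])

```text
time: 6.6
tool_pos: [0.6194, 0.1158, 0.179]
tool_rot: [-3.141, -0.001, 0.193]
contact_force: [-0.7, 1.0, 4.3]
opening: 0.0379
grip_force: 29.9
```

The safety catch is fully squeezed, with the opening at 38 mm, 30 N of grip and almost no side force. I'll release, rise and shift to the gate tabs.

>>> move_arm(rows=[[0,0,0,0,-1],[0,0,0,0,-1],[0,0,0,0,-1],[0,0,0,0,-1],[0,0,0,0,-1],[0,0,35,0,-1],[0,0,35,0,-1],[2,-44,0,0,-1],[3,-45,0,0,-1],[3,-45,0,0,-1],[3,-44,0,0,-1],[0,0,0,0,-1]])

```text
time: 7.8
tool_pos: [0.6303, -0.0682, 0.2483]
tool_rot: [3.139, 0.001, 0.187]
contact_force: [-1.2, 0.7, -0.5]
opening: 0.0918
grip_force: 0.0
```

Run:
```python
from h import *
im=snap('top','pics/t3.png'); b=snap('side','pics/s3.png')
a=cv2.resize(im[130:270,150:350],None,fx=2.1,fy=2.1,interpolation=cv2.INTER_CUBIC)
b=cv2.resize(b[115:215,205:345],None,fx=3,fy=3,interpolation=cv2.INTER_CUBIC)
cv2.imwrite('pics/c5.png',np.vstack([a,b])[:,:,::-1])
s=monitor.observe();print(s['tool_pos'],s['contact_force'],s['tool_rot'],s['opening'])
```

```text
[ 0.63020809 -0.06331705  0.24843254] [ 0.47795475 -0.01405996  0.16063658] [-3.14112868e+00  4.26342670e-04  1.90556277e-01] 0.0916652309619841
```

View pics/c5.png

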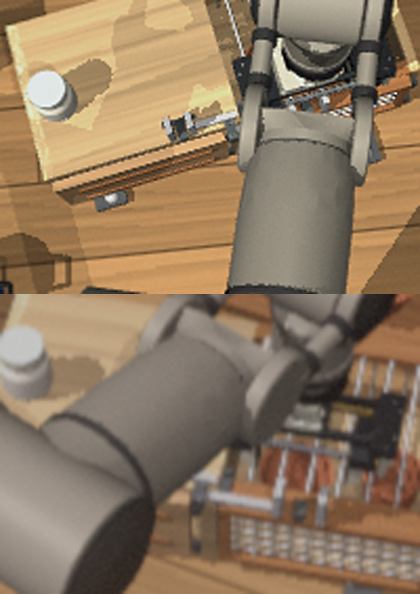

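The top view at (165–190, 127) shows the safety tabs drawn together, the door shut flush and the jar undisturbed. In the side view the gate tabs at (283,508) and (323,512) are under the open gripper. I'll descend and pinch.

>>> move_arm(rows=[[0,0,-30,0,-1],[0,0,-20,0,-1],[0,0,-12,0,-1],[0,0,-10,0,-1],[0,0,0,0,-1]], newtons=45)

```text
time: 8.4
tool_pos: [0.6299, -0.0615, 0.1757]
tool_rot: [-3.141, 0.002, 0.194]
contact_force: [-0.7, -0.4, -0.8]
opening: 0.0916
grip_force: 0.0
```

>>> move_arm(rows=[[0,0,0,0,1],[0,0,0,0,1],[0,0,0,0,1],[0,0,0,0,1],[0,0,0,0,1],[0,0,0,0,1],[0,0,0,0,1],[0,0,0,0,1],[0,0,0,0,1],[0,0,0,0,1]])

```text
time: 9.4
tool_pos: [0.6312, -0.0655, 0.1771]
tool_rot: [3.137, -0.002, 0.191]
contact_force: [2.5, -11.5, -1.5]
opening: 0.0387
grip_force: 45.1
```

The catch is squeezed: 38.7 mm opening at 45 N. A side force of -11 N shows the tabs' true centre is about 4 mm further to -y, so I'll correct the centre and then swing along the arc.

>>> move_arm(rows=[[1,-4,0,0,1],[0,0,0,0,1],[-8,-2,0,0.05,1],[-8,-2,0,0.05,1],[-8,-3,0,0.05,1],[-8,-3,0,0.05,1]])

```text
time: 10.0
tool_pos: [0.5994, -0.0759, 0.1772]
tool_rot: [-3.141, -0.001, 0.395]
contact_force: [0.7, 0.7, 1.8]
opening: 0.0382
grip_force: 45.0
```

>>> move_arm(rows=[[-8,-3,0,0.05,1],[-7,-4,0,0.05,1],[-7,-4,0,0.05,1],[-7,-4,0,0.05,1],[-7,-5,0,0.05,1],[-6,-5,0,0.05,1]])

```text
time: 10.6
tool_pos: [0.5579, -0.1018, 0.1772]
tool_rot: [3.14, -0.001, 0.695]
contact_force: [5.8, -0.4, 1.9]
opening: 0.0384
grip_force: 45.0
```

>>> move_arm(rows=[[-6,-6,0,0.05,1],[-6,-6,0,0.05,1],[-6,-6,0,0.05,1],[-5,-6,0,0.05,1],[-5,-7,0,0.05,1],[-5,-6,0,0.05,1]])

```text
time: 11.2
tool_pos: [0.5256, -0.1391, 0.1772]
tool_rot: [3.138, -0.001, 0.995]
contact_force: [9.5, -3.0, -3.2]
opening: 0.0385
grip_force: 45.1
```

>>> move_arm(rows=[[-3,-8,0,0.05,1],[-3,-8,0,0.05,1],[-3,-8,0,0.05,1],[-3,-8,0,0.05,1],[-2,-8,0,0.05,1],[-3,-8,0,0.05,1]])

```text
time: 11.8
tool_pos: [0.5057, -0.1852, 0.1772]
tool_rot: [-3.138, -0.001, 1.296]
contact_force: [-2.9, 5.4, 6.8]
opening: 0.0381
grip_force: 45.0
```

>>> move_arm(rows=[[-2,-8,0,0.05,1],[-1,-8,0,0.05,1],[-1,-8,0,0.05,1],[-1,-8,0,0.05,1],[0,0,0,0,1],[0,0,0,0,1],[0,0,0,0,1]])

```text
time: 12.5
tool_pos: [0.5006, -0.2173, 0.1772]
tool_rot: [-3.138, -0.001, 1.494]
contact_force: [-6.4, 4.7, 8.2]
opening: 0.0383
grip_force: 45.0
```

Run:
```python
from h import *
im=snap('top','pics/t4.png'); b=snap('side','pics/s4.png')
cv2.imwrite('pics/c6.png',cv2.resize(np.vstack([im[100:330,100:480],b[90:320,170:550]]),None,fx=1.3,fy=1.3)[:,:,::-1])
s=monitor.observe();print(s['tool_pos'],s['contact_force'],s['tool_rot'],s['opening'],s['grip_force'],s['qvel'])
```

```text
[ 0.50060965 -0.2172851   0.17717969] [-7.17362435  4.31693043  8.41726831] [-3.13759853e+00 -1.24970764e-03  1.49376508e+00] 0.03799323985236343 44.956331849098206 [ 0.0003941  -0.00219122  0.00241971  0.0001725  -0.0012774   0.00099676]
```

View pics/c6.png

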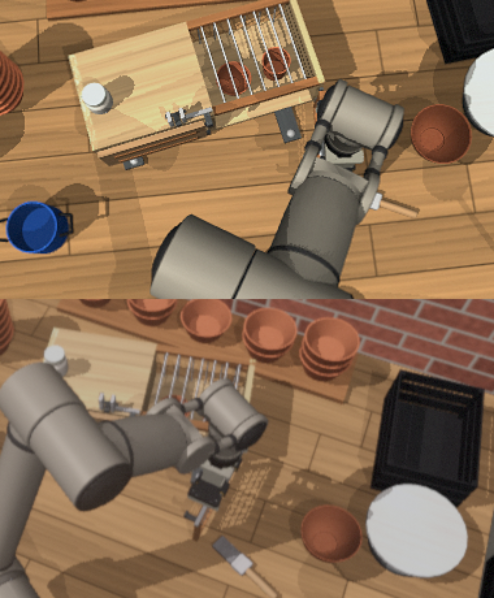

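The gate is held at about 1.30 rad (74°) and still. The door is shut, and the pots, jar, pail and brush are where they were, so I'll hand in.

```bash
python3 -c "
from h import *
print(workorder.hand_in())"
```

```text
the job is handed in; nothing more can be done
None
```

I handed the job in at about 12.6 s, and no verdict came back: the door is snapped shut, both catches were squeezed in order, and the gate is held still at about 1.30 rad (74°), with nothing displaced in the last pictures.

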